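# Pack seven knobbed maple discs into a round gift tin

### The arm

A 6-joint arm with a two-finger parallel gripper is mounted at the origin on the work surface. World frame = base frame: x ahead of the robot, y to its left, z up, the work surface at z = 0. Lengths are in m, angles in degrees, forces in N, time in s.
With the tool pointing down it reaches from about 0.35 to 0.875 m from the base axis. Payload 4.2 kg.
Tool frame: the origin (TCP) lies midway between the tips of the shut fingers; the grasp point (between the pads) lies 19 mm behind it; y points along the fingers, x is the direction in which the jaws open and shut, and the axes are right-handed (so a half turn about y gives the same grasp; the last joint's range is limited). The gripper opens to 87 mm and grips with 3 to 60 N. Pads are 19 mm wide; open, the fingers measure 117 mm over their backs; the gripper's body (75 mm by 190 mm) begins 51 mm behind the grasp point.
Start: joints at [14.817, 22.042, 0.453, 0, -68.411, -14.817], TCP at [0.625, 0, 0.187] pointing down, gripper open.
Joint ranges: [-179.83, 179.83], [-69.29, 118.12], [-61.27, 80.66], [-181.25, 117.63], [-171.15, -9.14], [-177.46, 177.46]. Speed limits (degrees/s): [159.86, 159.86, 180, 180, 180, 180].

### API

Orientations are given as a 3x3 rotation matrix whose columns are the frame's x, y, z axes.
In Python, from station import * gives the robot as it stands.
- The arm moves only by the tool jog_arm, never from a script. Its argument "series" is a list of rows, each a list of 3 entries, a list of its own where there are three numbers: the shift along the tool's x, y, z in m, then the turn, a rotation vector about the tool's x, y, z in degrees, then the finger opening in m, from 0 to 0.087. A call has 1 to 10 rows; each row shifts and turns the commanded pose from where the row before left it, along the tool's axes as they then stand; what a row does not reach is not made up. A row lasts 1/8 s, in which the tool goes at most 62.5 mm and 10.7 degrees, less where a joint would pass 70% of its speed; a pose out of reach is approached as far as the arm can. A call is refused whole if a number of a shift passes 0.0625 or a number of a turn 10.7, either way. A call with a gripper value outside its range is refused whole. The fingers move at their own pace and stop on an object; the grip force is fixed at half the most. Time passes only in rows, so rows that do not move let the fingers close. It gives the time, the measured TCP pose, the force and the opening at its end, in the units of the state.
- sense(): the state, without advancing time (a new reading comes with each control period).
- capture(name): name is "scene" or "side" or "wrist"; returns the picture (420x560x3 uint8, red, green, blue); there is no depth.
- camera_info(name): a dict with "fx", "fy", "cx", "cy" (pixels), "rvec" (rotation vector, rad) and "tvec" (3), from world to camera coordinates, as OpenCV has them. Camera axes: x right, y down, z forward; pixel columns grow to the right and rows downward; lengths in m; the calibration is good to about 2 mm. A picture is of the moment at which its call begins: read the wrist's pose just before it. camera_info takes no time and is no camera call; for the wrist camera it gives the pose at the moment of the call.
- finish_job(): hands the job in, once; it reports no verdict.
The state is a dict: "time_s": time; "joints": joint angles; "joint_velocities": joint speeds; "effort": joint torques, N m; "tcp_pos": TCP position; "ee_rot": TCP orientation; "wrist_force": force on the tool from outside, world axes, zero at the start; "moment": the same for the moment, N m; "gripper_width": opening from 0.0 (shut) to 1.0 (fully open).
Only numpy, scipy, OpenCV 4.12 (cv2) and the standard library are available. Lean on these libraries where they do the work, as an engineer would, in place of code of your own. Each camera call takes 0.05 s, during which the arm holds its last target. There are 200 camera calls.

### The job

Pack all seven small knobbed maple discs into the round tin in one close layer, one in the middle and six round it, each lying flat on the tin's floor with its knob up. One is standing on edge in the clear stand, so you will have to lay it down before you can take it by its knob; one already in the tin lies astray and is in the way. Leave the larger jar lid and everything else where it is, and let go when done.

Things in the scene. Friction and masses are not known exactly. Their poses are not given: they have to be found in the camera images.
- tin_floor (a point): Low round open aluminium tin, fixed to the shelf on a thin dark round mat: inside diameter 156 mm, wall 1.5 mm thick, rim 22 mm above the shelf. The point is the centre of its inner floor, 3 mm above the shelf; z up.
- rack_mid (a point): Small clear plastic stand, fixed, 60 mm (x) by 70 mm (y), with two 13 mm high ribs along y leaving a slot 15 mm wide; disc 5 stands on edge in this slot. The point is the middle of the slot's floor, 4 mm above the shelf; z up, its x axis is across the slot and is the way the knob of disc 5 points. The free shelf beside the stand is at the level z = 0.
- tray_floor (a point): Shallow clear plastic tray, fixed, 130 mm (x) by 170 mm (y) outside, walls 4 mm thick and 20 mm high, holding disc 6 (towards -y) and the pacifier case (towards +y). The point is the centre of its inner floor, 4 mm above the shelf.
- disc1_mid (a point): Knobbed maple disc: a plain disc 48 mm in diameter and 14 mm thick (edges chamfered 2 mm) with a straight round knob 18 mm in diameter standing 30 mm above its middle, 44 mm high in all, about 22 g. The point is on its axis half-way up (22 mm from the underside); its z axis points from the underside to the knob's end. Starts flat in the tin.
- disc2_mid (a point): Knobbed maple disc, the same as disc 1 in size, point and axes. Starts flat in the tin.
- disc3_mid (a point): Knobbed maple disc, the same as disc 1 in size, point and axes. Starts flat in the tin.
- disc4_mid (a point): Knobbed maple disc, the same as disc 1 in size, point and axes. Starts flat in the tin, astray between the places.
- disc5_mid (a point): Knobbed maple disc, the same as disc 1 in size, point and axes. Starts standing on its edge in the clear stand, its knob pointing out level; it cannot be packed as it is gripped there (by the top of its rim across the 14 mm): it must first be laid down flat, knob up, and be taken again by the knob. Released with its lower rim on a surface and leaning back from the knob by over 30 degrees it falls flat, knob up.
- disc6_mid (a point): Knobbed maple disc, the same as disc 1 in size, point and axes. Starts flat in the clear tray.
- disc7_mid (a point): Knobbed maple disc, the same as disc 1 in size, point and axes. Starts flat on the shelf, beyond the tin to the left or right.
- jar_lid_mid (a point): Bystander: larger maple jar lid, 68 mm in diameter, 12 mm thick, with a low knob 24 mm wide and 18 mm high; not one of the seven. Point half-way up (15 mm).
- case_mid (a point): Bystander: white plastic domed pacifier case, 60 mm in diameter, 44 mm high. Point half-way up.
- egg_cup_mid (a point): Bystander: white ceramic egg cup, 52 mm across, 64 mm high, beside the clear stand. Point half-way up.
- bead_ring_mid (a point): Bystander: ring of twelve maple teething beads, 79 mm across, 17 mm high, on the robot's side of the tin. Point at its centre.
- giraffe_mid (a point): Bystander: flat teal giraffe teether lying beyond the tin, about 95 mm long (its y) by 55 mm, 14 mm thick. Point near its middle.
- bottle_mid (a point): Bystander: white baby bottle standing, 52 mm in diameter, 120 mm high. Point half-way up.

How it is judged (in metres and radians):
At the end, for the whole second after the job is handed in: All seven discs are at rest in the tin, flat on its floor (underside within 2.5 mm of the floor, axis within 0.1 rad of upright, knob up) and with their axes within 57 mm of the tin's centre (horizontal distance between each of disc1_mid, disc2_mid, disc3_mid, disc4_mid, disc5_mid, disc6_mid, disc7_mid and tin_floor below 0.057 m and z of disc1_mid in the frame of tin_floor between 0.0195 and 0.0245 m and angle between each of disc1_mid, disc2_mid, disc3_mid, disc4_mid, disc5_mid, disc6_mid, disc7_mid's own z axis and vertical below 0.1 rad and linear speed of each of disc1, disc2, disc3, disc4, disc5, disc6, disc7 below 0.02 m/s and z of disc2_mid in the frame of tin_floor between 0.0195 and 0.0245 m and z of disc3_mid in the frame of tin_floor between 0.0195 and 0.0245 m and z of disc4_mid in the frame of tin_floor between 0.0195 and 0.0245 m and z of disc5_mid in the frame of tin_floor between 0.0195 and 0.0245 m and z of disc6_mid in the frame of tin_floor between 0.0195 and 0.0245 m and z of disc7_mid in the frame of tin_floor between 0.0195 and 0.0245 m); the robot touches nothing.
It fails at once if something other than the seven discs (jar lid, pacifier case, egg cup, bead ring, giraffe, bottle) is moved more than 25 mm (distance of any of jar_lid_mid, case_mid, egg_cup_mid, bead_ring_mid, giraffe_mid, bottle_mid from where it was at the start of the episode above 0.025 m).
It also fails if it takes over 72 s, if anything falls off the work surface, if the arm or the gripper's body presses on something with over 40 N, if the wrist force passes 120 N, or if a joint passes its speed limit or range.

## Working session

There is one attempt and no reset: what is moved stays moved. The work goes in short steps, Python scripts to look and compute and a tool call to move; the robot and the scene stay as the last step left them, time stands still between calls to the robot, and variables do not carry over. Pictures are saved under pics/ and viewed, about 8 in all and at most 12, crops included, and the job is handed in when it is done.

Besides the shell and the picture viewer there is one more tool, called after "Request:" as name(argument=value, ...), one argument or row to a line, values as JSON. jog_arm: Moves the arm, as the interface text tells. Its arguments: {"type":"object","properties":{"series":{"type":"array","items":{"type":"array"}}},"required":["series"]}

```bash
mkdir -p pics; ls; cat > h.py <<'E'
from station import *
import numpy as np, cv2
def cam(n):
    c=camera_info(n);R,_=cv2.Rodrigues(np.array(c["rvec"],float));t=np.array(c["tvec"],float).ravel()
    return np.array([[c["fx"],0,c["cx"]],[0,c["fy"],c["cy"]],[0,0,1]]),R,t
def ray(C,u,v,z):
    K,R,t=C;o=-R.T@t;d=R.T@np.linalg.inv(K)@np.array([u,v,1.]);return (o+d*(z-o[2])/d[2])[:3]
def proj(C,p):
    K,R,t=C;q=K@(R@np.array(p,float)+t);return q[:2]/q[2]
def shot(n,f):
    C=cam(n);I=np.array(capture(n));cv2.imwrite("pics/"+f,I[:,:,::-1]);return C,I
E
python3 - <<'E'
from h import *
import numpy as np
ims=[]
for n in("scene","side","wrist"):
    C,I=shot(n,n+"0.png"); print(n,-C[1].T@C[2],C[1][2],C[0][0,0]); ims.append(I)
s=sense();print(s["tcp_pos"],s["ee_rot"],s["gripper_width"],s["time_s"])
E
```

```text
pics
scene [1.24113261 0.47505101 0.6224763 ] [-0.7059231  -0.44565292 -0.55051436] 411.4221777591446
side [ 0.192      -0.56441013  0.79779524] [ 0.35478601  0.58097493 -0.73252647] 450.73872439485814
wrist [ 0.62366933 -0.07299462  0.38301789] [-0.00266105  0.26719107 -0.9636399 ] 295.4141533069774
[6.24494883e-01 1.49594458e-05 1.86229468e-01] [[-9.99998649e-01 -1.64037552e-03 -1.06550792e-04]
 [ 1.06763002e-04 -1.29279138e-04 -9.99999986e-01]
 [ 1.64036173e-03 -9.99998646e-01  1.29454095e-04]] 1.002086261641201 0.15
```

View pics/scene0.png

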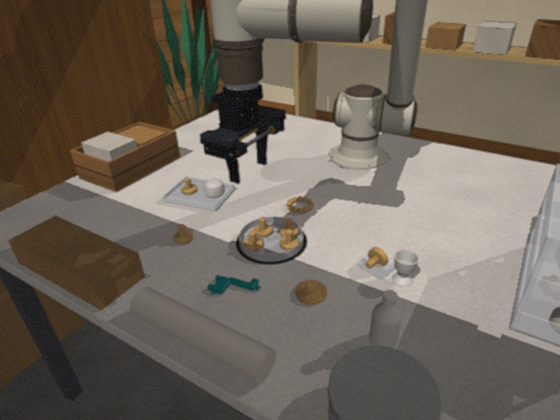

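View pics/side0.png

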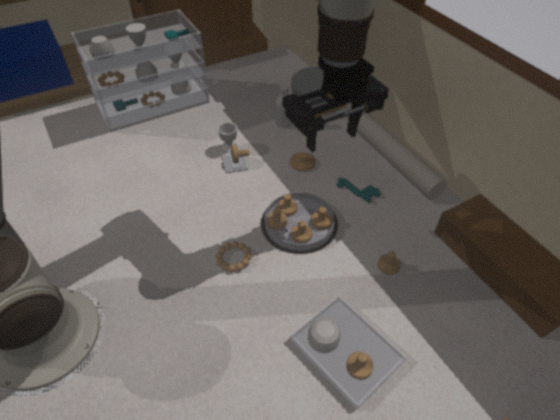

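View pics/wrist0.png

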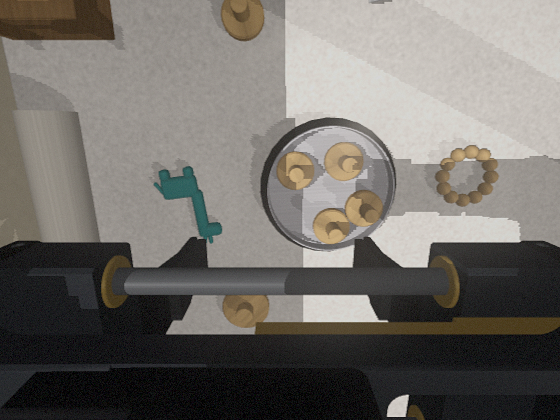

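```bash
python3 - <<'E'
from h import *
W,S,C=[cv2.imread(f"pics/{n}0.png") for n in("wrist","side","scene")]
def crop(I,u,v,w,h,k):
    c=cv2.resize(I[v:v+h,u:u+w],None,fx=k,fy=k,interpolation=cv2.INTER_CUBIC)
    c=cv2.convertScaleAbs(c,alpha=1.3)
    for x in range(0,w,10): cv2.putText(c,str(u+x),(x*k,8),0,.28,(0,0,255)) if x%20==0 else None; cv2.line(c,(x*k,0),(x*k,4),(0,0,255))
    for y in range(0,h,10): cv2.putText(c,str(v+y),(5,y*k+3),0,.28,(0,0,255)); cv2.line(c,(0,y*k),(4,y*k),(0,0,255))
    return c
o=np.zeros((600,800,3),np.uint8)
def put(c,x,y): o[y:y+c.shape[0],x:x+c.shape[1]]=c
put(crop(W,255,112,145,145,3)[:,:435],0,0)
put(crop(S,255,188,90,65,4),438,0)
put(crop(S,215,120,45,60,5),0,436-0) if 0 else put(crop(S,210,118,55,54,3),0,436)
put(crop(C,350,240,75,52,3),168,436)
put(crop(S,285,295,125,115,3)[:,:360],438,262)
cv2.imwrite("pics/comp1.png",o)
for n in("wrist",):
    c=cam(n)
    print("tin",ray(c,329,184,.022))
    for p in[(296,174),(349,163),(368,214),(336,231)]: print(ray(c,*p,.047))
    print("d7",ray(c,240,7,.044),"lid",ray(c,245,315,.03),"beads",ray(c,467,176,.01),"gir",ray(c,195,200,.014))
c=cam("side")
print("rack",ray(c,236,163,.0),"knob5",ray(c,243,153,.03),"d6",ray(c,362,356,.048),"case",ray(c,325,333,.02),"d7",ray(c,393,253,.044),"cup",ray(c,229,132,.06),"tin",ray(c,299,221,.01),"lid",ray(c,304,158,.02))
for p in [(290,340),(338,299),(405,352),(355,405)]: print("tray",ray(c,*p,.02))
E
```

```text
Traceback (most recent call last):
ValueError: could not broadcast input array from shape (345,360,3) into shape (338,360,3)
```

```bash
cat >> h.py <<'E'
def crop(I,u,v,w,h,k,a=1.3):
    c=cv2.resize(I[v:v+h,u:u+w],None,fx=k,fy=k,interpolation=cv2.INTER_CUBIC)
    c=cv2.convertScaleAbs(c,alpha=a)
    for x in range(0,w,10):
        cv2.line(c,(x*k,0),(x*k,4),(0,0,255))
        if x%20==0: cv2.putText(c,str(u+x),(x*k,12),0,.28,(0,0,255))
    for y in range(0,h,10): cv2.putText(c,str(v+y),(5,y*k+3),0,.28,(0,0,255)); cv2.line(c,(0,y*k),(4,y*k),(0,0,255))
    return c
E
python3 - <<'E'
from h import *
W,S,C=[cv2.imread(f"pics/{n}0.png") for n in("wrist","side","scene")]
o=np.zeros((600,800,3),np.uint8)
def put(c,x,y):
    c=c[:600-y,:800-x]; o[y:y+c.shape[0],x:x+c.shape[1]]=c
put(crop(W,255,112,145,145,3),0,0)
put(crop(S,255,188,90,65,4),438,0)
put(crop(S,210,118,55,54,3),0,436)
put(crop(C,350,240,75,52,3),168,436)
put(crop(S,285,295,125,115,3),438,262)
cv2.imwrite("pics/comp1.png",o)
for n in("wrist",):
    c=cam(n)
    print("tin",ray(c,329,184,.022))
    for p in[(296,174),(349,163),(368,214),(336,231)]: print(ray(c,*p,.047))
    print("d7",ray(c,240,7,.044),"lid",ray(c,245,315,.03),"beads",ray(c,467,176,.01),"gir",ray(c,195,200,.014))
c=cam("side")
print("rack",ray(c,236,163,.0),"knob5",ray(c,243,153,.03),"d6",ray(c,362,356,.048),"case",ray(c,325,333,.02),"d7",ray(c,393,253,.044),"cup",ray(c,229,132,.06),"tin",ray(c,299,221,.01),"lid",ray(c,304,158,.02))
for p in [(290,340),(338,299),(405,352),(355,405)]: print("tray",ray(c,*p,.02))
E
```

```text
tin [ 0.56187607 -0.00419275  0.022     ]
[ 0.6044392  -0.02059865  0.047     ]
[ 0.54454201 -0.0330796   0.047     ]
[0.51821037 0.02724939 0.047     ]
[0.55517163 0.04861185 0.047     ]
d7 [ 0.66274458 -0.18834943  0.044     ] lid [0.67099785 0.17732238 0.03      ] beads [ 0.38434734 -0.01208292  0.01      ] gir [0.73194512 0.01803835 0.014     ]
rack [5.22725864e-01 2.63526672e-01 1.11022302e-16] knob5 [0.54257243 0.2584968  0.03      ] d6 [ 0.48006065 -0.3415706   0.048     ] case [ 0.45716835 -0.26300739  0.02      ] d7 [ 0.67029233 -0.19167336  0.044     ] cup [0.5334754  0.31883919 0.06      ] tin [0.56000359 0.00358811 0.01      ] lid [0.67702964 0.17526928 0.02      ]
tray [ 0.39356863 -0.24285624  0.02      ]
tray [ 0.51891977 -0.21505926  0.02      ]
tray [ 0.56327734 -0.36579826  0.02      ]
tray [ 0.43016747 -0.39634383  0.02      ]
```

View pics/comp1.png

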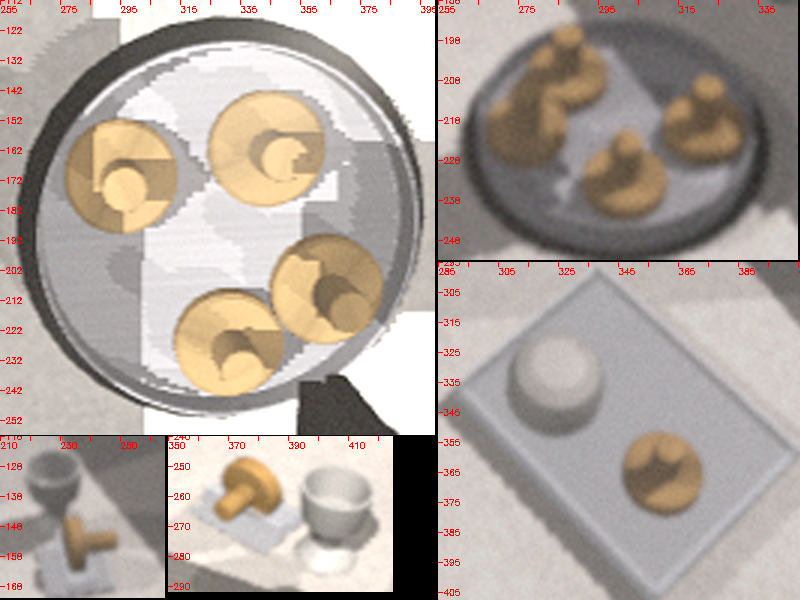

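```bash
python3 - <<'E'
from h import *
c=cam("wrist")
t=ray(c,330,187,.022);print("tin",t)
D={k:ray(c,*p,.047) for k,p in dict(A=(295.7,174.7),B=(350,164.7),C=(371.7,216),D=(335.3,235.3)).items()}
for k,d in D.items():
    r=(d-t)[:2];print(k,d.round(4),(r*1e3).round(1),np.hypot(*r)*1e3,np.degrees(np.arctan2(r[1],r[0])))
for a in "ABCD":
  for b in "ABCD":
    if a<b: print(a,b,np.linalg.norm(D[a]-D[b])*1e3)
s=cam("side");sc=cam("scene")
print([ (k,ray(s,*p,.047).round(4)) for k,p in dict(A=(321.5,209),B=(302.5,223),C=(275.5,211),D=(287.5,197)).items()])
print("tinside",ray(s,299.5,220,.022))
print("d6",ray(s,363.5,356.5,.048)) 
# knob5 end in side & scene
print("k5",ray(s,249,154,.028),ray(sc,367,264,.028))
def tri(p,q):
    A=[];
    for (K,R,tt),(u,v) in((s,p),(sc,q)):
        P=K@np.c_[R,tt];A+= [u*P[2]-P[0],v*P[2]-P[1]]
    X=np.linalg.svd(np.array(A))[2][-1];return X[:3]/X[3]
print("k5tri",tri((248.5,154),(368,265)), "d5top",tri((233,142),(376,248)))
for z in (.003,): print("rackcorners",[ray(s,*p,z).round(3) for p in[(222,155),(247,165),(224,166)]])
E
```

```text
tin [ 5.60464693e-01 -4.04433528e-04  2.20000000e-02]
A [ 0.6048 -0.0198  0.047 ] [ 44.3 -19.4] 48.36328315406761 -23.634513463628448
B [ 0.5433 -0.0312  0.047 ] [-17.2 -30.8] 35.22582592531524 -119.18586492597045
C [0.5136 0.0297 0.047 ] [-46.9  30.1] 55.717089896739225 147.24806510700725
D [0.5557 0.0541 0.047 ] [-4.7 54.5] 54.74545417960221 94.94832704316858
A B 62.52582040567789
A C 103.75275215196976
A D 88.71028944522818
B C 67.74517220956197
B D 86.1996801646692
C D 48.69093389688416
[('A', array([ 0.6052, -0.0172,  0.047 ])), ('B', array([ 0.5465, -0.0318,  0.047 ])), ('C', array([0.5119, 0.0278, 0.047 ])), ('D', array([0.5568, 0.0523, 0.047 ]))]
tinside [ 0.55692143 -0.00304797  0.022     ]
d6 [ 0.48179175 -0.34358841  0.048     ]
k5 [0.55532204 0.24964539 0.028     ] [0.55813382 0.25668491 0.028     ]
k5tri [0.55609161 0.25719979 0.02285872] d5top [0.52709525 0.26874405 0.06094357]
rackcorners [array([0.503, 0.307, 0.003]), array([0.543, 0.24 , 0.003]), array([0.489, 0.265, 0.003])]
```

Request:
jog_arm(
  series=[
    [[0.032,0,-0.035],[0,0,0],0.05],
    [[0.033,0,-0.035],[0,0,0],0.04],
    [[0,0.02,0],[0,0,0],0.04],
    [[0,0,0],[0,0,0],0.04],
  ],
)

```text
time_s: 0.65
tcp_pos: [0.5585, 0.0701, 0.1657]
ee_rot: [[-1.0, -0.003, 0.001], [-0.001, -0.001, -1.0], [0.003, -1.0, 0.001]]
wrist_force: [0.3, -0.5, 0.4]
gripper_width: 0.63
```

```bash
python3 - <<'E'
from h import *
s=sense();print(s["tcp_pos"],s["gripper_width"],s["time_s"])
C,I=shot("wrist","w1.png")
np.save("w1.npy",np.r_[C[0].ravel(),C[1].ravel(),C[2]])
t=proj(C,[.5605,0,.022]);print(t)
u,v=int(t[0])-85,max(0,int(t[1])-85)
cv2.imwrite("pics/w1c.png",crop(I[:,:,::-1],u,v,175,150,4))
sc=cam("scene");print("bottle",ray(sc,390,296,.12))
E
```

```text
[0.55851436 0.07006359 0.16571725] 0.6301632275847071 0.65
[276.41625606 129.32303224]
bottle [0.72238096 0.35529992 0.12      ]
```

View pics/w1c.png

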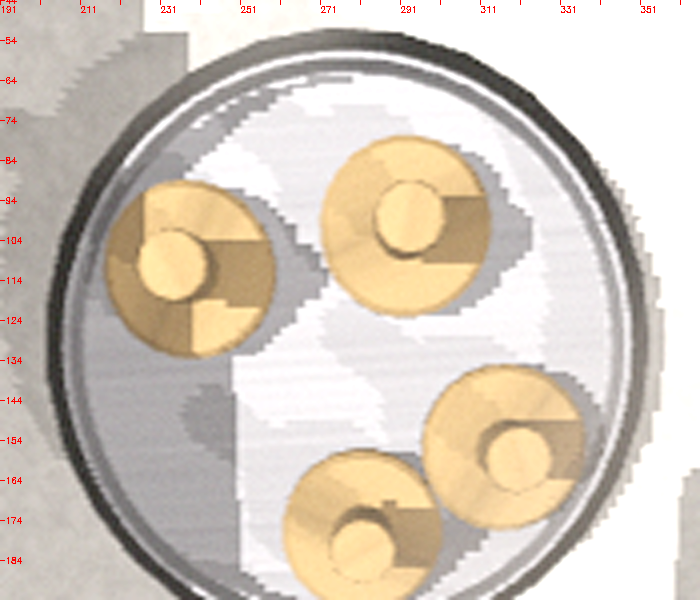

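```bash
python3 - <<'E'
from h import *
from scipy.optimize import least_squares
a=np.load("w1.npy");c=(a[:9].reshape(3,3),a[9:18].reshape(3,3),a[18:])
P=[(66,320),(634,330),(345,58),(130,150),(560,140)]
X=np.array([ray(c,191+x/4,44+y/4,.022)[:2] for x,y in P])
for r in(.078,.0795):
    f=least_squares(lambda q:np.hypot(*(X-q).T)-r,[.56,0]);print(f.x,f.fun*1e3)
t=f.x
for k,(x,y) in dict(A=(173,265),B=(410,217),C=(518,458),D=(362,547)).items():
    d=ray(c,191+x/4,44+y/4,.047)[:2];r=(d-t)*1e3;print(k,d.round(4),r.round(1),np.hypot(*r).round(1),np.degrees(np.arctan2(r[1],r[0])).round(1))
for z in(.017,.015):  # body circle centres
  for k,(x,y) in dict(A=(190,268),B=(406,226),C=(503,447),D=(362,528)).items():
    d=ray(c,191+x/4,44+y/4,z)[:2];print(k,d.round(4))
E
```

```text
[0.55818521 0.00406777] [ 1.24554125  1.32012474 -2.12589923  1.39402895  1.29655675]
[0.55819359 0.00601027] [-5.68805494e-04  2.64910934e-02 -1.68378334e+00  1.20788310e+00
  1.18618058e+00]
A [ 0.6031 -0.0189] [ 44.9 -24.9] 51.3 -29.0
B [ 0.5431 -0.0304] [-15.1 -36.4] 39.4 -112.6
C [0.5137 0.0297] [-44.5  23.7] 50.4 152.0
D [0.555  0.0535] [-3.2 47.5] 47.6 93.9
A [ 0.6026 -0.0196]
B [ 0.5427 -0.0307]
C [0.5139 0.0296]
D [0.5547 0.0532]
A [ 0.6029 -0.0197]
B [ 0.5426 -0.0308]
C [0.5137 0.0298]
D [0.5547 0.0535]
```

```bash
python3 - <<'E'
from h import *
# sub-view: unwrap wrist pictures in world plane z=.022 around guess and list radial brightness for the rim
import cv2
c1=np.load("w1.npy");c1=(c1[:9].reshape(3,3),c1[9:18].reshape(3,3),c1[18:])
# start-pose camera: same tool-camera offset, translated (orientation equal to ~0.1 deg)
R=c1[1];o0=np.array([0.62366933,-0.07299462,0.38301789]);c0=(c1[0],R,-R@o0)
G=np.array([.5585,.001])
for name,c,angs in(("wrist0",c0,range(0,360,30)),("w1",c1,list(range(-150,40,20)))):
    I=cv2.cvtColor(cv2.imread(f"pics/{name}.png"),cv2.COLOR_BGR2GRAY).astype(np.float32)
    A=[];b=[]
    for a in angs:
        d=np.array([np.cos(np.radians(a)),np.sin(np.radians(a))])
        rs=np.arange(.070,.100,.0005)
        uv=np.array([proj(c,[*(G+d*r),.022]) for r in rs],np.float32)
        p=cv2.remap(I,uv[:,:1],uv[:,1:],cv2.INTER_LINEAR).ravel()
        g=np.gradient(p);k=g.argmin();  # bright rim -> dark mat
        A.append([*d,1]);b.append(rs[k]);print(a,(rs[k]*1e3).round(1),g[k].round(0),end="; ")
    A=np.array(A);b=np.array(b);w=np.ones(len(b))
    for _ in range(20):
        x=np.linalg.lstsq(A*w[:,None],b*w,rcond=None)[0];w=1/np.sqrt(1+((A@x-b)/.001)**2)
    print(name,"centre",G+x[:2],"r",x[2])
E
```

```text
0 80.0 -25.0; 30 82.0 -15.0; 60 83.0 -41.0; 90 73.5 -23.0; 120 77.0 -21.0; 150 72.5 -5.0; 180 78.0 -8.0; 210 77.5 -30.0; 240 75.5 -20.0; 270 75.5 -42.0; 300 76.5 -35.0; 330 78.0 -16.0; wrist0 centre [0.55948499 0.00455284] r 0.07911984256149121
-150 76.5 -40.0; -130 75.5 -37.0; -110 75.0 -38.0; -90 75.0 -37.0; -70 75.5 -35.0; -50 76.5 -34.0; -30 78.0 -26.0; -10 80.0 -24.0; 10 81.0 -24.0; 30 82.0 -22.0; w1 centre [0.5594047  0.00529133] r 0.07934277035746162
```

Request:
jog_arm(
  series=[
    [[0.008,0.03,0.05],[0,0,0],0.034],
    [[0.0076,0.03,0.0506],[0,0,0],0.034],
    [[0,0.04,0],[0,0,0],0.034],
    [[0,0.03,0],[0,0,0],0.034],
    [[0,0.0107,0],[0,0,0],0.034],
    [[0,0,0],[0,0,0],0.034],
  ],
)

```text
time_s: 1.45
tcp_pos: [0.5449, -0.0308, 0.0264]
ee_rot: [[-1.0, -0.0, -0.0], [0.0, -0.0, -1.0], [0.0, -1.0, 0.0]]
wrist_force: [-0.7, -0.4, 0.3]
gripper_width: 0.389
```

Request:
jog_arm(
  series=[
    [[0.0015,0,0],[0,0,0],0.01],
    [[0,0,0],[0,0,0],0.005],
    [[0,0,0],[0,0,0],0.005],
    [[0,0,0],[0,0,0],0.005],
  ],
)

```text
time_s: 1.95
tcp_pos: [0.5431, -0.0305, 0.0267]
ee_rot: [[-1.0, 0.001, 0.0], [-0.0, 0.0, -1.0], [-0.001, -1.0, -0.0]]
wrist_force: [-0.3, 0.2, 0.5]
gripper_width: 0.08
```

```bash
python3 - <<'E'
from h import *
s=sense();print(s["tcp_pos"],s["gripper_width"],s["wrist_force"])
_,S=shot("side","s2.png");_,C=shot("scene","c2.png")
o=np.hstack([crop(S[:,:,::-1],235,130,120,130,3),crop(C[:,:,::-1],210,150,120,130,3)])
cv2.imwrite("pics/c2c.png",o)
E
```

```text
[ 0.54306682 -0.03045856  0.02674068] 0.07968695744421381 [-0.34914021  0.21211442  0.50990378]
```

View pics/c2c.png

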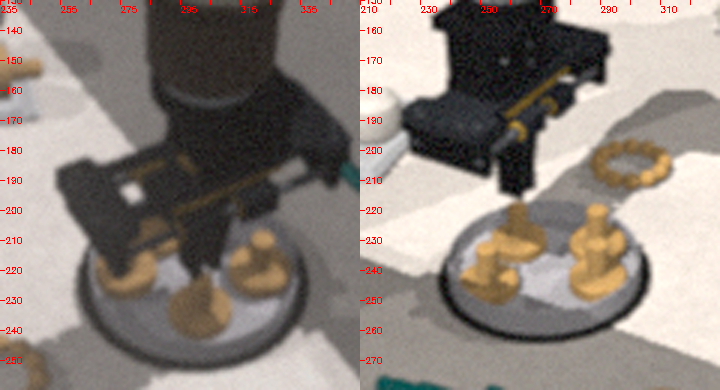

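```bash
python3 - <<'E'
from h import *
for n in("side","scene"):
    c=cam(n)
    for z in(.0267,.0457,.06): print(n,z,proj(c,[.5431,-.0305,z]), proj(c,[.5431,-.0305-.02,z]))
s=cam("side");sc=cam("scene")
def tri(p,q):
    A=[]
    for (K,R,t),(u,v) in((s,p),(sc,q)):
        P=K@np.c_[R,t];A+=[u*P[2]-P[0],v*P[2]-P[1]]
    X=np.linalg.svd(np.array(A))[2][-1];return X[:3]/X[3]
print("tip",tri((302.5,222),(262,214)),"knobtop",tri((303,222),(262,218.5)))
E
```

```text
side 0.0267 [300.56097789 229.116385  ] [305.24714214 235.26705306]
side 0.0457 [300.86385459 223.57190632] [305.62059052 229.74431932]
side 0.06 [301.09751105 219.29457754] [305.90877478 225.48251209]
scene 0.0267 [262.69762915 224.28722337] [256.2247944  222.08381701]
scene 0.0457 [262.31787232 218.08816014] [255.78345792 215.91558734]
scene 0.06 [262.02695696 213.33932488] [255.44542    211.19108436]
tip [ 0.54261435 -0.03390747  0.0558193 ] knobtop [ 0.5481421  -0.02930292  0.04740454]
```

```bash
python3 - <<'E'
from h import *
s=cam("side");sc=cam("scene")
def tri(p,q):
    A=[]
    for (K,R,t),(u,v) in((s,p),(sc,q)):
        P=K@np.c_[R,t];A+=[u*P[2]-P[0],v*P[2]-P[1]]
    X=np.linalg.svd(np.array(A))[2][-1];return X[:3]/X[3]
print("start tips",tri((312,146),(235,180)),tri((353,138),(262,164)))
print(sense()["joints"],sense()["tcp_pos"])
print([proj(c,[.6245,0,.186]) for c in (s,sc)])
E
```

```text
start tips [ 0.61186043 -0.00458742  0.20686838] [0.64332461 0.00321731 0.23706829]
[ 1.38731993e+01  2.41456880e+01 -2.26799263e+01  8.44463507e-04
 -4.31619162e+01 -1.38682286e+01] [ 0.54291234 -0.03051744  0.02650753]
[array([329.50782886, 154.992013  ]), array([249.6531752 , 186.35536256])]
```

Request:
jog_arm(
  series=[
    [[0,0,0],[0,0,0],0.036],
    [[0,-0.005,0],[0,0,0],0.036],
    [[0,0,0],[0,0,0],0.036],
    [[0,0,0],[0,0,0],0.036],
    [[0,0.015,0],[0,0,0],0.036],
    [[0,0.01,0],[0,0,0],0.036],
    [[0,0,0],[0,0,0],0.036],
  ],
)

```text
time_s: 2.92
tcp_pos: [0.5416, -0.0308, 0.0047]
ee_rot: [[-1.0, -0.003, -0.0], [0.0, -0.001, -1.0], [0.003, -1.0, 0.001]]
wrist_force: [-0.0, 0.6, 0.5]
gripper_width: 0.413
```

```bash
python3 - <<'E'
from h import *
s=sense();print(s["tcp_pos"],s["gripper_width"],s["wrist_force"])
_,S=shot("side","s3.png");_,C=shot("scene","c3.png")
o=np.hstack([crop(S[:,:,::-1],260,180,90,80,4),crop(C[:,:,::-1],225,180,90,80,4)])
cv2.imwrite("pics/c3c.png",o)
E
```

```text
[ 0.5416356  -0.03084371  0.00472684] 0.41311518637364447 [-0.0376077   0.57990079  0.53780931]
```

View pics/c3c.png

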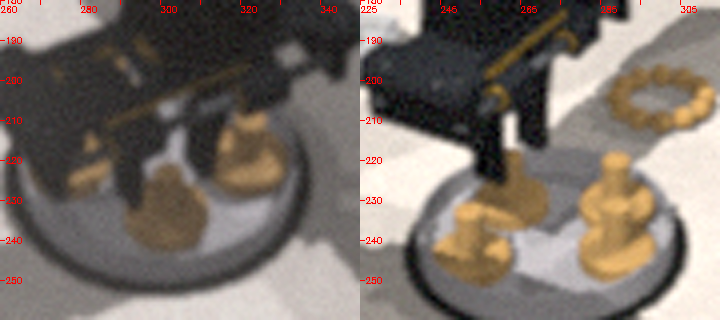

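```bash
python3 - <<'E'
from h import *
s=cam("side");c=cam("scene")
for z in(.005,.02,.025,.03,.035,.04): print(z,proj(c,[.5416+.022,-.0308,z]).round(1),proj(s,[.5416-.022,-.0308,z]).round(1))
E
```

```text
0.005 [258.5 235.3] [291.3 239.4]
0.02 [258.2 230.5] [291.4 235.1]
0.025 [258.1 228.9] [291.5 233.7]
0.03 [258.  227.2] [291.5 232.3]
0.035 [257.8 225.6] [291.5 230.8]
0.04 [257.7 224. ] [291.6 229.4]
```

Request:
jog_arm(
  series=[
    [[0,0.0095,0],[0,0,0],0.036],
    [[0,0,0],[0,0,0],0.036],
    [[0,0,0],[0,0,0],0.01],
    [[0,0,0],[0,0,0],0.005],
    [[0,0,0],[0,0,0],0.005],
  ],
)

```text
time_s: 3.65
tcp_pos: [0.5431, -0.0305, -0.0029]
ee_rot: [[-1.0, 0.001, 0.0], [-0.0, 0.0, -1.0], [-0.001, -1.0, -0.0]]
wrist_force: [-0.4, 0.0, 0.1]
gripper_width: 0.196
```

Request:
jog_arm(
  series=[
    [[0,-0.02,0],[0,0,0],0.005],
    [[-0.0158,-0.002,-0.0345],[0,0,0],0.005],
    [[0,0,0],[0,0,0],0.005],
    [[0,0.012,0],[0,0,0],0.005],
    [[0,0.009,0],[0,0,0],0.005],
    [[0,0,0],[0,0,0],0.005],
    [[0,0,0],[0,0,0],0.032],
    [[0,0,0],[0,0,0],0.032],
    [[0,-0.03,0],[0,0,0],0.036],
  ],
)

```text
time_s: 4.78
tcp_pos: [0.5565, 0.0033, 0.026]
ee_rot: [[-1.0, -0.006, -0.001], [0.001, -0.001, -1.0], [0.006, -1.0, 0.001]]
wrist_force: [0.4, 1.2, 1.0]
gripper_width: 0.383
```

Request:
jog_arm(
  series=[
    [[-0.035,-0.03,0.035],[0,0,0],0.036],
    [[-0.035,-0.03,0.035],[0,0,0],0.036],
    [[-0.035,-0.03,0.035],[0,0,0],0.036],
    [[0,0,0],[0,0,0],0.036],
    [[0,0,0],[0,0,0],0.036],
  ],
)

```text
time_s: 5.4
tcp_pos: [0.6624, -0.1009, 0.1167]
ee_rot: [[-1.0, -0.002, -0.001], [0.001, 0.001, -1.0], [0.002, -1.0, -0.001]]
wrist_force: [0.2, -0.3, -0.7]
gripper_width: 0.415
```

```bash
cat >> h.py <<'E'
def discs(I,C,z0=0.,rmax=.045,smin=70):
    "wood blobs of the disc's size: centre by enclosing circle, ray at z0+.012"
    hsv=cv2.cvtColor(I,cv2.COLOR_RGB2HSV)
    m=cv2.inRange(hsv,(8,smin,30),(28,255,255));m=cv2.morphologyEx(m,cv2.MORPH_OPEN,np.ones((3,3)))
    out=[]
    for c in cv2.findContours(m,0,1)[0]:
        if cv2.contourArea(c)<300: continue
        (u,v),r=cv2.minEnclosingCircle(c);p=ray(C,u,v,z0+.012);q=ray(C,u+r,v,z0+.012)
        e=cv2.fitEllipse(c)
        out.append((p[:2].round(4).tolist(),ray(C,*e[0],z0+.012)[:2].round(4).tolist(),round(float(np.linalg.norm(q-p))*1e3,1),(round(u),round(v)),round(cv2.contourArea(c)/(np.pi*r*r),2)))
    return out
E
python3 - <<'E'
from h import *
a=np.load("w1.npy");c=(a[:9].reshape(3,3),a[9:18].reshape(3,3),a[18:])
for d in discs(cv2.imread("pics/w1.png")[:,:,::-1].copy(),c,.003): print(d)
print(sense()["tcp_pos"],sense()["time_s"])
C,I=shot("wrist","w7.png")
for d in discs(I,C): print("now",d)
E
```

```text
([0.4512, 0.2715], [0.3011, 0.2609], 230.6, (356, 332), 0.05)
([0.4126, 0.1931], [0.4128, 0.1936], 34.3, (390, 282), 0.24)
([0.679, 0.1874], [0.6845, 0.1806], 46.6, (186, 278), 0.25)
([0.5339, 0.0417], [0.5341, 0.0409], 47.8, (299, 166), 0.46)
([0.6032, -0.0199], [0.6034, -0.02], 25.1, (238, 111), 0.9)
([0.3873, -0.0129], [0.3859, -0.0114], 41.9, (430, 118), 0.34)
([0.5432, -0.0314], [0.5433, -0.0313], 24.9, (292, 100), 0.9)
[ 0.66244006 -0.1009453   0.11668569] 5.4
now ([0.6165, 0.0652], [0.4496, 0.055], 199.9, (317, 333), 0.05)
now ([0.7484, -0.0041], [0.7486, -0.0035], 29.3, (203, 282), 0.19)
now ([0.5855, -0.0093], [0.5828, -0.0109], 37.8, (346, 277), 0.17)
now ([0.4101, -0.0353], [0.4108, -0.0337], 16.6, (506, 256), 0.44)
now ([0.6645, -0.1929], [0.6645, -0.193], 24.9, (276, 106), 0.92)
now ([0.863, -0.2285], [0.8658, -0.227], 85.0, (63, 66), 0.6)
```

Request:
jog_arm(
  series=[
    [[-0.0008,0.03,0.046],[0,0,0],0.036],
    [[0,0.03,0.0454],[0,0,0],0.036],
    [[0,0.03,0],[0,0,0],0.036],
    [[0,0.025,0],[0,0,0],0.036],
    [[0,0.009,0],[0,0,0],0.036],
    [[0,0,0],[0,0,0],0.036],
    [[0,0,0],[0,0,0],0.005],
    [[0,0,0],[0,0,0],0.005],
    [[0,0,0],[0,0,0],0.005],
  ],
)

```text
time_s: 6.58
tcp_pos: [0.6651, -0.1924, -0.0051]
ee_rot: [[-1.0, 0.002, 0.0], [-0.0, -0.0, -1.0], [-0.002, -1.0, 0.0]]
wrist_force: [-0.0, 0.7, 2.1]
gripper_width: 0.196
```

Request:
jog_arm(
  series=[
    [[0,-0.03,0],[0,0,0],0.005],
    [[0.035,-0.02,-0.0485],[0,0,0],0.005],
    [[0.035,0,-0.0485],[0,0,0],0.005],
    [[0.0346,0,-0.048],[0,0,0],0.005],
    [[0,0,0],[0,0,0],0.005],
    [[0,0.025,0],[0,0,0],0.005],
    [[0,0.015,0],[0,0,0],0.005],
    [[0,0.0063,0],[0,0,0],0.005],
    [[0,0,0],[0,0,0],0.005],
  ],
)

```text
time_s: 7.7
tcp_pos: [0.5602, -0.0486, -0.0022]
ee_rot: [[-1.0, -0.001, -0.0], [0.0, -0.001, -1.0], [0.001, -1.0, 0.001]]
wrist_force: [-1.9, -0.2, 2.7]
gripper_width: 0.19
```

Request:
jog_arm(
  series=[
    [[0,0,0],[0,0,0],0.032],
    [[0,0,0],[0,0,0],0.032],
    [[0,-0.04,0],[0,0,0],0.034],
    [[0,-0.04,-0.05],[0,0,0],0.036],
    [[0,-0.03,-0.055],[0,0,0],0.036],
    [[0,0,0],[0,0,0],0.036],
    [[0,0,0],[0,0,0],0.036],
  ],
)

```text
time_s: 8.57
tcp_pos: [0.5596, 0.0557, 0.1058]
ee_rot: [[-1.0, -0.001, 0.0], [-0.0, -0.0, -1.0], [0.001, -1.0, 0.0]]
wrist_force: [0.7, -0.7, -0.4]
gripper_width: 0.412
```

```bash
python3 - <<'E'
from h import *
print(sense()["tcp_pos"],sense()["time_s"])
C,I=shot("wrist","w8.png")
for d in discs(I,C,.003): print("now",d)
t=proj(C,[.5594,.005,.022]);u,v=max(0,int(t[0])-95),max(0,int(t[1])-75)
cv2.imwrite("pics/w8c.png",crop(I[:,:,::-1],u,v,190,145,4))
E
```

```text
[0.55959965 0.05573162 0.10583977] 8.575
now ([0.5157, 0.2107], [0.3095, 0.2001], 190.4, (317, 333), 0.05)
now ([0.4744, 0.145], [0.4744, 0.1457], 28.1, (357, 282), 0.19)
now ([0.6426, 0.1442], [0.6416, 0.1454], 28.5, (202, 281), 0.18)
now ([0.5337, 0.0416], [0.5336, 0.0402], 47.6, (304, 188), 0.48)
now ([0.5562, 0.0021], [0.5564, 0.0021], 24.1, (282, 148), 0.94)
now ([0.6034, -0.0202], [0.6035, -0.02], 24.8, (231, 123), 0.91)
now ([0.3872, -0.013], [0.3879, -0.0131], 42.3, (461, 131), 0.77)
now ([0.5585, -0.0491], [0.559, -0.0491], 25.4, (280, 90), 0.89)
```

View pics/w8c.png

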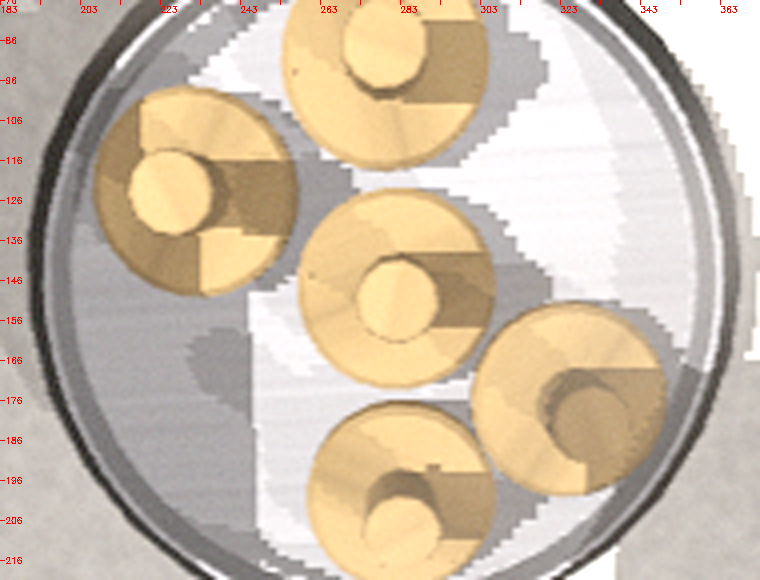

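Request:
jog_arm(
  series=[
    [[0.0134,0,0.0512],[0,0,0],0.036],
    [[0.0134,0,0.0512],[0,0,0],0.036],
    [[0.0133,0,0.0513],[0,0,0],0.036],
    [[0.0133,0,0.0513],[0,0,0],0.036],
    [[0.0133,0,0.0513],[0,0,0],0.036],
    [[0.0133,0,0.0512],[0,0,0],0.036],
    [[0,0,0],[0,0,0],0.036],
    [[0,0,0],[0,0,0],0.036],
  ],
)

```text
time_s: 9.62
tcp_pos: [0.479, -0.2525, 0.1053]
ee_rot: [[-1.0, -0.002, -0.002], [0.002, 0.001, -1.0], [0.002, -1.0, -0.001]]
wrist_force: [0.4, 0.3, -0.8]
gripper_width: 0.413
```

```bash
python3 - <<'E'
from h import *
print(sense()["tcp_pos"],sense()["time_s"])
C,I=shot("wrist","w6.png")
for d in discs(I,C,.004): print("now",d)
E
```

```text
[ 0.47899742 -0.25251883  0.10531955] 9.625
now ([0.4351, -0.0999], [0.2502, -0.1082], 188.9, (318, 332), 0.05)
now ([0.3949, -0.1638], [0.3944, -0.1635], 28.0, (356, 282), 0.19)
now ([0.5612, -0.1645], [0.5608, -0.164], 27.9, (202, 282), 0.19)
now ([0.4774, -0.3433], [0.4774, -0.3433], 24.8, (280, 106), 0.91)
```

Request:
jog_arm(
  series=[
    [[0.0024,0,0.0464],[0,0,0],0.036],
    [[0,0.03,0.0464],[0,0,0],0.036],
    [[0,0.04,0],[0,0,0],0.036],
    [[0,0.03,0],[0,0,0],0.036],
    [[0,0.0097,0],[0,0,0],0.036],
    [[0,0,0],[0,0,0],0.036],
    [[0,0,0],[0,0,0],0.005],
    [[0,0,0],[0,0,0],0.005],
    [[0,0,0],[0,0,0],0.005],
  ],
)

```text
time_s: 10.8
tcp_pos: [0.4784, -0.3447, -0.0023]
ee_rot: [[-1.0, 0.002, 0.0], [-0.0, -0.001, -1.0], [-0.002, -1.0, 0.001]]
wrist_force: [-0.4, 0.8, 2.4]
gripper_width: 0.194
```

Request:
jog_arm(
  series=[
    [[0,-0.035,0],[0,0,0],0.005],
    [[0,-0.035,0],[0,0,0],0.005],
    [[-0.0063,0,-0.0534],[0,0,0],0.005],
    [[-0.0063,0,-0.0534],[0,0,0],0.005],
    [[-0.0063,0,-0.0534],[0,0,0],0.005],
    [[-0.0062,0,-0.0534],[0,0,0],0.005],
    [[-0.0062,0,-0.0533],[0,0,0],0.005],
    [[-0.0062,0,-0.0533],[0,0,0],0.005],
    [[0,0.02,0],[0,0,0],0.005],
  ],
)

```text
time_s: 11.92
tcp_pos: [0.5178, -0.0208, 0.0484]
ee_rot: [[-1.0, 0.006, 0.006], [-0.006, 0.001, -1.0], [-0.006, -1.0, -0.001]]
wrist_force: [-0.2, -1.1, 0.5]
gripper_width: 0.189
```

Request:
jog_arm(
  series=[
    [[0,0.025,0],[0,0,0],0.005],
    [[0,0.015,0],[0,0,0],0.005],
    [[0,0.0063,0],[0,0,0],0.005],
    [[0,0,0],[0,0,0],0.005],
  ],
)

```text
time_s: 12.42
tcp_pos: [0.5154, -0.0246, 0.0004]
ee_rot: [[-1.0, -0.0, -0.0], [0.0, -0.0, -1.0], [0.0, -1.0, 0.0]]
wrist_force: [-0.1, -0.1, -0.9]
gripper_width: 0.199
```

Request:
jog_arm(
  series=[
    [[0,0.0005,0],[0,0,0],0.005],
    [[0,0,0],[0,0,0],0.005],
  ],
)

```text
time_s: 12.68
tcp_pos: [0.5157, -0.0243, 0.0004]
ee_rot: [[-1.0, 0.001, -0.0], [0.0, 0.0, -1.0], [-0.001, -1.0, -0.0]]
wrist_force: [-0.3, 0.1, 0.1]
gripper_width: 0.196
```

Request:
jog_arm(
  series=[
    [[0,0.0032,0],[0,0,0],0.005],
    [[0,0,0],[0,0,0],0.005],
    [[0,0,0],[0,0,0],0.032],
    [[0,0,0],[0,0,0],0.032],
  ],
)

```text
time_s: 13.18
tcp_pos: [0.5152, -0.0243, -0.0034]
ee_rot: [[-1.0, -0.0, -0.0], [0.0, -0.0, -1.0], [0.0, -1.0, 0.0]]
wrist_force: [-0.7, -0.4, 0.1]
gripper_width: 0.328
```

Request:
jog_arm(
  series=[
    [[0,-0.05,0],[0,0,0],0.036],
    [[0,-0.045,-0.042],[0,0,0],0.036],
    [[0,-0.04,-0.042],[0,0,0],0.036],
    [[-0.005,0,-0.042],[0,0,0],0.036],
    [[-0.005,0,-0.042],[0,0,0],0.036],
    [[0,0,-0.042],[0,0,0],0.036],
    [[0,0,-0.042],[0,0,0],0.036],
    [[0,0,-0.042],[0,0,0],0.036],
    [[0,0,-0.042],[0,0,0],0.036],
    [[0,0,-0.042],[0,0,0],0.036],
  ],
)

```text
time_s: 14.42
tcp_pos: [0.525, 0.3549, 0.1315]
ee_rot: [[-1.0, -0.0, 0.0], [-0.0, -0.0, -1.0], [0.0, -1.0, 0.0]]
wrist_force: [0.5, 0.5, -0.1]
gripper_width: 0.415
```

Request:
jog_arm(
  series=[
    [[0,0,0],[0,0,0],0.036],
    [[0,0,0],[0,0,0],0.036],
  ],
)

```text
time_s: 14.68
tcp_pos: [0.5249, 0.3531, 0.1312]
ee_rot: [[-1.0, -0.001, 0.0], [-0.0, -0.001, -1.0], [0.001, -1.0, 0.001]]
wrist_force: [-0.4, 0.0, -0.4]
gripper_width: 0.416
```

```bash
python3 - <<'E'
from h import *
print(sense()["tcp_pos"],sense()["time_s"])
C,I=shot("wrist","w5.png");np.save("w5.npy",np.r_[C[0].ravel(),C[1].ravel(),C[2]])
t=proj(C,[.535,.262,.03]);u,v=max(0,int(t[0])-80),max(0,int(t[1])-65);print(t,u,v)
cv2.imwrite("pics/w5c.png",crop(I[:,:,::-1],u,v,160,130,4,1.1))
E
```

```text
[0.52485136 0.35311624 0.13117222] 14.675
[267.73827566 106.91263412] 187 41
```

View pics/w5c.png

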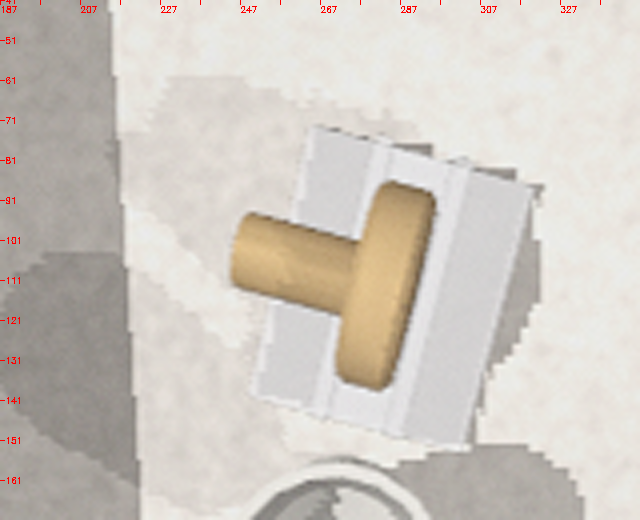

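```bash
python3 - <<'E'
from h import *
a=np.load("w5.npy");c=(a[:9].reshape(3,3),a[9:18].reshape(3,3),a[18:])
f=lambda x,y,z:ray(c,187+x/4,41+y/4,z)[:2]
e1,e2=f(405,185,.028),f(367,387,.028);k=f(235,250,.028)
d=e1-e2;print(e1,e2,np.linalg.norm(d),"mid",(e1+e2)/2,"ang",np.degrees(np.arctan2(-d[0],-d[1])),np.degrees(np.arctan2(d[1],d[0])))
m=(e1+e2)/2;w=k-m;print("knob",k,np.degrees(np.arctan2(w[1],w[0])),np.linalg.norm(w))
R=[f(x,y,.002) for x,y in((315,128),(532,187),(468,448),(258,400))];print(R,np.mean(R,0),[np.linalg.norm(R[i]-R[i-1]) for i in range(4)])
for i,j in((0,1),(3,2)): q=R[i]-R[j];print(np.degrees(np.arctan2(q[1],q[0])))
print("disc top line", f(405,215,.05),f(385,350,.05))
E
```

```text
[0.51545283 0.24423644] [0.52450943 0.29077443] 0.047411036616836634 mid [0.51998113 0.26750544] ang 11.0125004486715 -101.0125004486715
knob [0.55614346 0.25877072] -13.579230720325844 0.03720227340154943
[array([0.53769196, 0.22761309]), array([0.48201963, 0.24159522]), array([0.49707314, 0.30785885]), array([0.5539224 , 0.29508168])] [0.51767679 0.26803721] [np.float64(0.06939335569875041), np.float64(0.05740128972028312), np.float64(0.06795202187755034), np.float64(0.0582674375171155)]
-14.098261204436865
-12.667035755871835
disc top line [0.51603093 0.25305043] [0.52036727 0.28182311]
```

Request:
jog_arm(
  series=[
    [[0,0,0],[0,6.5,0],0.036],
    [[0,0,0],[0,6.5,0],0.036],
    [[-0.0066,0,0.0425],[0,0,0],0.036],
    [[-0.0066,0,0.0425],[0,0,0],0.036],
    [[0,0.04,0],[0,0,0],0.036],
    [[0,0.04,0],[0,0,0],0.036],
    [[0,0.02,0],[0,0,0],0.036],
    [[0,0,0],[0,0,0],0.036],
  ],
)

```text
time_s: 15.72
tcp_pos: [0.5181, 0.2658, 0.0304]
ee_rot: [[-0.974, -0.003, -0.227], [0.227, -0.003, -0.974], [0.002, -1.0, 0.003]]
wrist_force: [0.5, 0.4, 0.1]
gripper_width: 0.413
```

Request:
jog_arm(
  series=[
    [[0,0.012,0],[0,0,0],0.036],
    [[0,0.0055,0],[0,0,0],0.036],
    [[0,0,0],[0,0,0],0.036],
    [[0,0,0],[0,0,0],0.005],
    [[0,0,0],[0,0,0],0.005],
    [[0,0,0],[0,0,0],0.005],
  ],
)

```text
time_s: 16.48
tcp_pos: [0.5192, 0.268, 0.0144]
ee_rot: [[-0.974, 0.0, -0.225], [0.225, 0.0, -0.974], [-0.0, -1.0, -0.0]]
wrist_force: [-0.1, -0.7, 0.1]
gripper_width: 0.158
```

Request:
jog_arm(
  series=[
    [[0,-0.035,0],[0,0,0],0.005],
    [[0,-0.03,0],[0,0,0],0.005],
    [[-0.0238,0,0.0349],[0,0,0],0.005],
    [[-0.0238,0,0.0349],[0,0,0],0.005],
    [[-0.0238,0,0.0349],[0,0,0],0.005],
    [[0,0,0],[0,0,10.5],0.005],
    [[0,0,0],[0,0,10.5],0.005],
    [[0,0,0],[0,0,10.5],0.005],
    [[0,0,0],[0,0,10.5],0.005],
    [[0,0,0],[0,0,0],0.005],
  ],
)

```text
time_s: 17.73
tcp_pos: [0.6114, 0.1027, 0.1063]
ee_rot: [[-0.862, 0.42, -0.284], [0.224, -0.187, -0.956], [-0.455, -0.888, 0.067]]
wrist_force: [-0.4, -0.9, 0.6]
gripper_width: 0.054
```

```bash
python3 - <<'E'
from h import *
s=sense();print(s["tcp_pos"],s["ee_rot"],s["joints"],s["gripper_width"])
_,S=shot("side","s9.png");_,C=shot("scene","c9.png");_,W=shot("wrist","w9.png")
o=np.zeros((600,800,3),np.uint8)
a=crop(S[:,:,::-1],205,100,150,150,2+0,1.2);b=crop(C[:,:,::-1],210,150,220,150,2,1.2);o[:300,:300]=a;o[:300,310:750]=b
o[302:600,:397]=cv2.resize(W[:,:,::-1],(397,298));
o[302:600,402:799]=cv2.resize(S[:,:,::-1],(397,298))
cv2.imwrite("pics/c9c.png",o)
E
```

```text
[0.61140125 0.10268281 0.10628284] [[-0.86209857  0.41962975 -0.28407203]
 [ 0.22406992 -0.18713383 -0.95643798]
 [-0.45450932 -0.88819581  0.06730141]] [ 28.87726055  16.13259741 -43.36949091  59.95168744 -25.05105584
 -98.61501099] 0.05357690345728973
```

View pics/c9c.png

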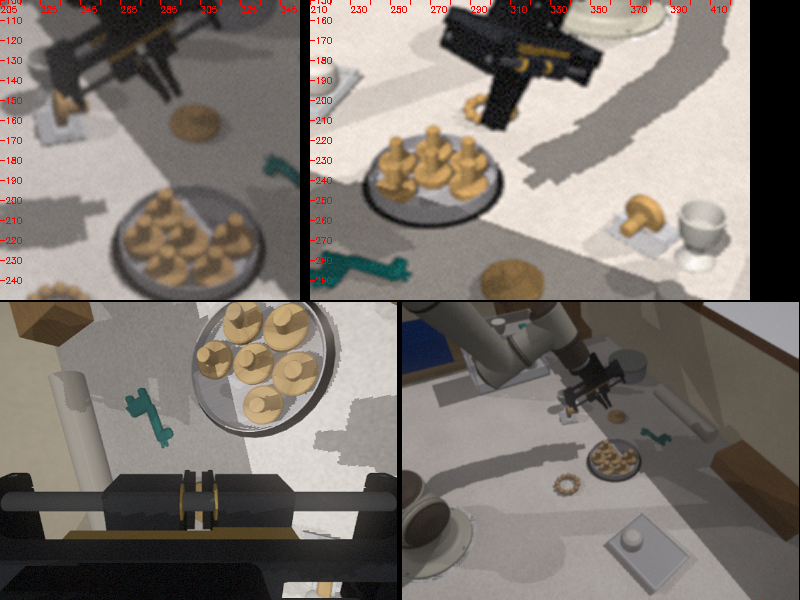

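```bash
cat >> h.py <<'E'
from scipy.spatial.transform import Rotation as Ro
def togo(yaw,p):
    s=sense();R=np.array(s["ee_rot"]);a=np.radians(yaw)
    T=np.array([[-np.cos(a),0,np.sin(a)],[-np.sin(a),0,-np.cos(a)],[0,-1,0]])
    print("t",s["time_s"],"rotvec tool",np.degrees(Ro.from_matrix(R.T@T).as_rotvec()).round(1),"world d",(np.array(p)-s["tcp_pos"]).round(4),"in target tool",(T.T@(np.array(p)-s["tcp_pos"])).round(4),"now tool",(R.T@(np.array(p)-s["tcp_pos"])).round(4),"w",s["gripper_width"],"J",np.round(s["joints"],1))
E
python3 - <<'E'
from h import *
togo(-13,[.519,.2678,.11])
E
```

```text
t 17.875 rotvec tool [ -4.5  -2.6 -27. ] world d [-0.0935  0.1633  0.0033] in target tool [ 0.1278 -0.0033 -0.1381] now tool [ 0.1159 -0.0725 -0.1293] w 0.05850677911784162 J [ 29.   16.2 -43.2  59.7 -25.  -98.6]
```

Request:
jog_arm(
  series=[
    [[0,0,0],[-1.5,-0.9,-9],0.036],
    [[0,0,0],[-1.5,-0.9,-9],0.036],
    [[0,0,0],[-1.5,-0.9,-9],0.036],
    [[0,0,0],[0,0,0],0.036],
    [[0,0,0],[0,0,0],0.036],
  ],
)

```text
time_s: 18.5
tcp_pos: [0.6254, 0.0812, 0.1145]
ee_rot: [[-0.948, 0.167, -0.272], [0.256, -0.115, -0.96], [-0.192, -0.979, 0.066]]
wrist_force: [-0.2, -0.5, 0.2]
gripper_width: 0.404
```

```bash
python3 - <<'E'
from h import *
togo(-13,[.519,.2678,.11])
E
```

```text
t 18.5 rotvec tool [ -4.1  -2.5 -11. ] world d [-0.1064  0.1866 -0.0045] in target tool [ 0.1456  0.0045 -0.1579] now tool [ 0.1494 -0.0348 -0.1505] w 0.4039747574832236 J [ 27.4  21.6 -17.7  14.4 -46.1 -52.5]
```

Request:
jog_arm(
  series=[
    [[0,0,0],[-2,-1.2,-5.5],0.036],
    [[0,0,0],[-2.1,-1.3,-5.5],0.036],
    [[0,0,0],[0,0,0],0.036],
    [[0.036,0,-0.039],[0,0,0],0.036],
    [[0.036,0,-0.039],[0,0,0],0.036],
    [[0.036,0,-0.039],[0,0,0],0.036],
    [[0.036,0,-0.039],[0,0,0],0.036],
    [[0,0,0],[0,0,0],0.036],
    [[0,0,0],[0,0,0],0.036],
  ],
)

```text
time_s: 19.62
tcp_pos: [0.5196, 0.265, 0.1154]
ee_rot: [[-0.975, 0.001, -0.223], [0.223, 0.0, -0.975], [-0.001, -1.0, -0.0]]
wrist_force: [0.6, 0.2, -0.4]
gripper_width: 0.414
```

```bash
python3 - <<'E'
from h import *
togo(-13,[.519,.2678,.0095])
E
```

```text
t 19.625 rotvec tool [ 0.   0.1 -0. ] world d [-0.0006  0.0028 -0.1059] in target tool [ 0.0012  0.1059 -0.0026] now tool [ 0.0013  0.1059 -0.0026] w 0.4144310771792547 J [ 42.9  21.4 -11.5   0.  -57.1 -55.8]
```

Request:
jog_arm(
  series=[
    [[0.0012,0.05,-0.002],[0,0,0],0.036],
    [[0,0.03,0],[0,0,0],0.036],
    [[0,0.015,0],[0,0,0],0.036],
    [[0,0.006,0],[0,0,0],0.036],
    [[0,0.0048,0],[0,0,0],0.036],
    [[0,0,0],[0,0,0],0.036],
    [[0,0,0],[0,0,0],0.001],
    [[0,0,0],[0,0,0],0.001],
    [[0,0,0],[0,0,0],0.001],
    [[0,0,0],[0,0,0],0.001],
  ],
)

```text
time_s: 20.88
tcp_pos: [0.5207, 0.2682, 0.0104]
ee_rot: [[-0.975, 0.002, -0.224], [0.224, 0.003, -0.975], [-0.001, -1.0, -0.003]]
wrist_force: [0.7, -0.1, 0.7]
gripper_width: 0.151
```

Request:
jog_arm(
  series=[
    [[0,-0.003,0],[0,0,0],0.001],
    [[0,-0.005,0],[0,0,0],0.001],
    [[0,-0.008,0],[0,0,0],0.001],
    [[0,-0.008,0],[0,0,0],0.001],
    [[0,0,0],[0,0,0],0.001],
  ],
)

```text
time_s: 21.5
tcp_pos: [0.5208, 0.2684, 0.0352]
ee_rot: [[-0.975, 0.002, -0.224], [0.224, 0.004, -0.975], [-0.001, -1.0, -0.004]]
wrist_force: [-0.0, 0.2, 0.5]
gripper_width: 0.154
```

Request:
jog_arm(
  series=[
    [[0,-0.015,0],[0,0,0],0.001],
    [[0,-0.02,0],[0,0,0],0.001],
    [[0,-0.02,0],[0,0,0],0.001],
    [[0.015,0,0.0248],[0,0,0],0.001],
    [[0.015,0,0.0248],[0,0,0],0.001],
    [[0.015,0,0.0248],[0,0,0],0.001],
    [[0.015,0,0.0247],[0,0,0],0.001],
    [[0,0,0],[0,0,0],0.001],
  ],
)

```text
time_s: 22.5
tcp_pos: [0.4384, 0.1835, 0.0897]
ee_rot: [[-0.974, 0.001, -0.225], [0.225, 0.002, -0.974], [-0.0, -1.0, -0.003]]
wrist_force: [0.9, 0.3, -0.5]
gripper_width: 0.156
```

Request:
jog_arm(
  series=[
    [[0,0,0],[0,-10,0],0.001],
    [[0,0,0],[0,-10,0],0.001],
    [[0,0,0],[0,-10,0],0.001],
    [[0,0,0],[0,-10,0],0.001],
    [[0,0,0],[0,-10,0],0.001],
    [[0,0,0],[0,-10,0],0.001],
    [[0,0,0],[0,-10,0],0.001],
    [[0,0,0],[0,-10,0],0.001],
    [[0,0,0],[0,-10,0],0.001],
  ],
)

```text
time_s: 23.62
tcp_pos: [0.4406, 0.1856, 0.0895]
ee_rot: [[-0.218, 0.002, 0.976], [-0.976, 0.003, -0.218], [-0.003, -1.0, 0.001]]
wrist_force: [-0.2, -0.4, -0.2]
gripper_width: 0.155
```

Request:
jog_arm(
  series=[
    [[0,0,0],[0,-10,0],0.001],
    [[0,0,0],[0,-10,0],0.001],
    [[0,0,0],[0,-10,0],0.001],
    [[0,0,0],[0,-10,0],0.001],
    [[0,0,0],[0,-10,0],0.001],
    [[0,0,0],[0,-10,0],0.001],
    [[0,0,0],[0,-10,0],0.001],
    [[0,0,0],[0,-10,0],0.001],
    [[0,0,0],[0,-10,0],0.001],
    [[0,0,0],[0,0,0],0.001],
  ],
)

```text
time_s: 24.88
tcp_pos: [0.4404, 0.1854, 0.0893]
ee_rot: [[0.974, 0.002, 0.226], [-0.226, 0.003, 0.974], [0.001, -1.0, 0.003]]
wrist_force: [-0.0, 0.5, 0.3]
gripper_width: 0.155
```

Request:
jog_arm(
  series=[
    [[0,0,0],[0,0,8.5],0.001],
    [[0,0,0],[0,0,8.5],0.001],
    [[0,0,0],[0,0,8.5],0.001],
    [[0,0,0],[0,0,8.5],0.001],
    [[0,0,0],[0,0,8.5],0.001],
    [[0,0,0],[0,0,0],0.001],
    [[0,0,0],[0,0,0],0.001],
  ],
)

```text
time_s: 25.75
tcp_pos: [0.4398, 0.1848, 0.0889]
ee_rot: [[0.72, -0.657, 0.225], [-0.165, 0.153, 0.974], [-0.674, -0.739, 0.001]]
wrist_force: [0.3, -1.3, 0.5]
gripper_width: 0.155
```

Request:
jog_arm(
  series=[
    [[0.02,0.022,0],[0,0,0],0.001],
    [[0.018,0.02,0],[0,0,0],0.001],
    [[0.01,0.011,0],[0,0,0],0.001],
    [[0.0046,0.0046,0],[0,0,0],0.001],
    [[0,0,0],[0,0,0],0.001],
  ],
)

```text
time_s: 26.38
tcp_pos: [0.4398, 0.1851, 0.0114]
ee_rot: [[0.72, -0.657, 0.224], [-0.164, 0.153, 0.975], [-0.675, -0.738, 0.003]]
wrist_force: [0.7, -0.5, -0.1]
gripper_width: 0.153
```

Request:
jog_arm(
  series=[
    [[0.0014,0.0014,0],[0,0,0],0.001],
    [[0,0,0],[0,0,0],0.001],
  ],
)

```text
time_s: 26.62
tcp_pos: [0.44, 0.185, 0.0093]
ee_rot: [[0.72, -0.657, 0.224], [-0.164, 0.154, 0.974], [-0.675, -0.738, 0.003]]
wrist_force: [-0.1, 0.1, -0.1]
gripper_width: 0.153
```

Request:
jog_arm(
  series=[
    [[0.0007,0.0007,0],[0,0,0],0.034],
    [[0,0,0],[0,0,0],0.034],
    [[0,0,0],[0,0,0],0.04],
    [[0,-0.03,0],[0,0,0],0.04],
    [[0,-0.04,0],[0,0,0],0.04],
    [[0,-0.04,0],[0,0,0],0.036],
    [[0,0,0],[0,0,0],0.036],
  ],
)

```text
time_s: 27.5
tcp_pos: [0.5148, 0.1679, 0.0907]
ee_rot: [[0.723, -0.653, 0.225], [-0.164, 0.155, 0.974], [-0.671, -0.741, 0.005]]
wrist_force: [-0.2, -0.3, -0.1]
gripper_width: 0.418
```

Request:
jog_arm(
  series=[
    [[0,0,0],[0,0,-8.5],0.036],
    [[0,0,0],[0,0,-8.5],0.036],
    [[0,0,0],[0,0,-8.5],0.036],
    [[0,0,0],[0,0,-8.5],0.036],
    [[0,0,0],[0,0,-8.5],0.036],
    [[0,0,0],[0,0,0],0.036],
  ],
)

```text
time_s: 28.25
tcp_pos: [0.5066, 0.1668, 0.0877]
ee_rot: [[0.975, -0.004, 0.221], [-0.221, -0.0, 0.975], [-0.004, -1.0, -0.001]]
wrist_force: [0.0, 1.0, -1.0]
gripper_width: 0.416
```

```bash
python3 - <<'E'
from h import *
togo(167,[.45,.18,.1])
C,I=shot("side","s10.png");W,J=shot("wrist","w10.png");D,K=shot("scene","c10.png")
print([d for d in discs(I,C) if d[2]<45]);print([d for d in discs(K,D) if d[2]<45]);print(discs(J,W))
p=proj(C,[.45,.18,.02]).astype(int);q=proj(D,[.45,.18,.02]).astype(int);print(p,q)
o=np.zeros((560,800,3),np.uint8)
a=crop(I[:,:,::-1],max(0,p[0]-65),max(0,p[1]-60),130,120,3);o[:a.shape[0],:a.shape[1]]=a
b=crop(K[:,:,::-1],max(0,q[0]-65),max(0,q[1]-60),130,120,3);o[:b.shape[0],400:400+b.shape[1]]=b
w=cv2.resize(J[:,:,::-1],(260,195));o[362:557,:260]=w
cv2.imwrite("pics/c10.png",o) if 0 else cv2.imwrite("pics/c10c.png",o)
E
```

```text
t 28.25 rotvec tool [ 0.1  0.2 -0.2] world d [-0.0566  0.0132  0.0123] in target tool [-0.0582 -0.0123  0.0002] now tool [-0.0582 -0.0121  0.0004] w 0.41565609335634357 J [ 3.560e+01  1.890e+01 -2.010e+01 -1.000e-01 -5.130e+01  1.317e+02]
[([0.3858, -0.0125], [0.3857, -0.014], 36.9, (233, 256), 0.33), ([0.6713, 0.1753], [0.671, 0.1745], 30.6, (302, 161), 0.74)]
[([0.6795, 0.1824], [0.6814, 0.1832], 32.5, (311, 291), 0.78), ([0.3915, -0.0078], [0.3929, -0.0077], 36.6, (300, 204), 0.57)]
[([0.5152, 0.0195], [0.521, 0.0291], 179.7, (317, 333), 0.06), ([0.5672, 0.0715], [0.567, 0.0716], 26.5, (357, 282), 0.2), ([0.4116, 0.1073], [0.4122, 0.1063], 27.0, (202, 281), 0.19), ([0.4654, 0.1821], [0.4655, 0.1821], 23.8, (233, 201), 0.95), ([0.6703, 0.1811], [0.67, 0.1813], 36.7, (450, 154), 0.85)]
[223 186] [354 231]
```

View pics/c10c.png

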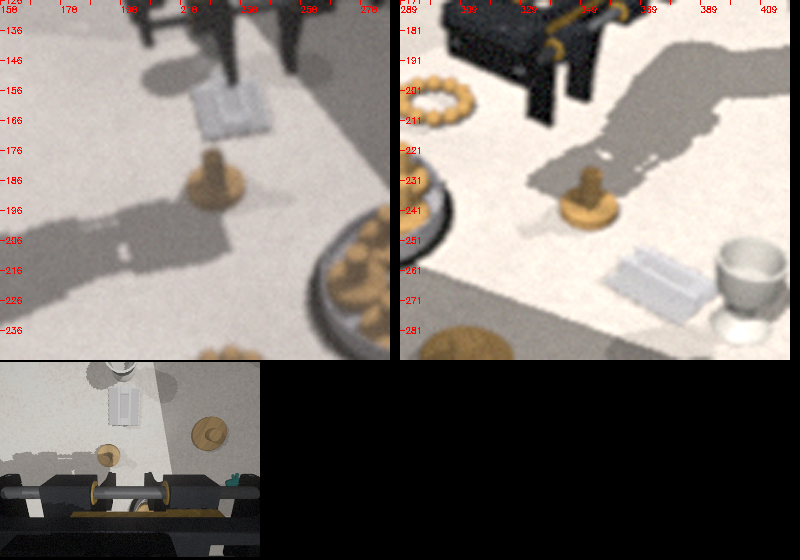

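Request:
jog_arm(
  series=[
    [[-0.02,0,0.003],[0,0,0],0.036],
    [[-0.0234,0,0.0026],[0,0,0],0.036],
    [[0,0.03,0],[0,0,0],0.036],
    [[0,0,0],[0,0,0],0.036],
    [[0,0,0],[0,0,0],0.036],
  ],
)

```text
time_s: 29.02
tcp_pos: [0.4717, 0.1837, 0.0595]
ee_rot: [[0.974, 0.001, 0.225], [-0.225, 0.003, 0.974], [0.001, -1.0, 0.003]]
wrist_force: [-0.5, 0.2, 0.7]
gripper_width: 0.412
```

```bash
python3 - <<'E'
from h import *
togo(167,[.4655,.182,-.0062])
E
```

```text
t 29.025 rotvec tool [-0.2  0.   0. ] world d [-0.0062 -0.0017 -0.0657] in target tool [-0.0057  0.0657 -0.003 ] now tool [-0.0058  0.0657 -0.0032] w 0.41202545349939523 J [ 3.960e+01  1.840e+01 -2.600e+01 -1.000e-01 -4.550e+01  1.274e+02]
```

Request:
jog_arm(
  series=[
    [[-0.0057,0.01,-0.003],[0,0,0],0.036],
    [[0,0.03,0],[0,0,0],0.036],
    [[0,0.018,0],[0,0,0],0.036],
    [[0,0.0077,0],[0,0,0],0.036],
    [[0,0,0],[0,0,0],0.036],
    [[0,0,0],[0,0,0],0.001],
    [[0,0,0],[0,0,0],0.001],
    [[0,0,0],[0,0,0],0.001],
  ],
)

```text
time_s: 30.02
tcp_pos: [0.4653, 0.1821, -0.0062]
ee_rot: [[0.975, 0.002, 0.224], [-0.224, 0.003, 0.974], [0.001, -1.0, 0.003]]
wrist_force: [-0.0, 0.2, 1.3]
gripper_width: 0.193
```

Request:
jog_arm(
  series=[
    [[0,-0.01,0],[0,0,0],0.001],
    [[0,-0.03,0],[0,0,0],0.001],
    [[0,-0.03,0],[0,0,0],0.001],
    [[0.0333,0,-0.0229],[0,0,0],0.001],
    [[0.0333,0,-0.0229],[0,0,0],0.001],
    [[0.0333,0,-0.0229],[0,0,0],0.001],
    [[0.0334,0,-0.023],[0,0,0],0.001],
    [[0.0334,0,-0.0229],[0,0,0],0.001],
    [[0,0,0],[0,0,0],0.001],
    [[0,0,0],[0,0,0],0.001],
  ],
)

```text
time_s: 31.28
tcp_pos: [0.601, 0.0326, 0.0632]
ee_rot: [[0.974, 0.0, 0.225], [-0.225, 0.002, 0.974], [-0.0, -1.0, 0.002]]
wrist_force: [-0.1, 0.2, -0.8]
gripper_width: 0.198
```

```bash
python3 - <<'E'
from h import *
togo(167,[.602,.0328,-.0026])
E
```

```text
t 31.275 rotvec tool [-0.1  0.  -0. ] world d [ 0.001   0.0002 -0.0658] in target tool [0.001  0.0658 0.0004] now tool [0.001  0.0658 0.0003] w 0.19789269603713783 J [ 18.4  26.2 -12.1  -0.2 -51.6 148.7]
```

Request:
jog_arm(
  series=[
    [[0.001,0.025,0],[0,0,0],0.001],
    [[0,0.022,0],[0,0,0],0.001],
    [[0,0.012,0],[0,0,0],0.001],
    [[0,0.0065,0],[0,0,0],0.001],
    [[0,0,0],[0,0,0],0.001],
    [[0,0,0],[0,0,0],0.001],
  ],
)

```text
time_s: 32.02
tcp_pos: [0.6031, 0.0327, -0.0017]
ee_rot: [[0.975, 0.002, 0.224], [-0.224, 0.003, 0.975], [0.001, -1.0, 0.003]]
wrist_force: [0.7, -0.1, -0.6]
gripper_width: 0.193
```

Request:
jog_arm(
  series=[
    [[0,0.001,0],[0,0,0],0.001],
    [[0,0,0],[0,0,0],0.032],
    [[0,0,0],[0,0,0],0.032],
    [[0,-0.03,0],[0,0,0],0.034],
    [[0,-0.04,0],[0,0,0],0.036],
    [[0,-0.04,-0.05],[0,0,0],0.036],
    [[0,0,-0.05],[0,0,0],0.036],
    [[0,0,0],[0,0,0],0.036],
    [[0,0,0],[0,0,0],0.036],
  ],
)

```text
time_s: 33.15
tcp_pos: [0.5803, -0.0642, 0.1053]
ee_rot: [[0.974, 0.001, 0.225], [-0.225, 0.002, 0.974], [0.0, -1.0, 0.003]]
wrist_force: [0.5, 0.2, -0.1]
gripper_width: 0.416
```

```bash
python3 - <<'E'
from h import *
print(sense()["tcp_pos"],sense()["time_s"])
C,I=shot("wrist","w11.png")
for d in discs(I,C,.003): print(d)
_,S=shot("side","s11.png");_,K=shot("scene","c11.png")
t=proj(C,[.5594,.005,.022]);print(t)
u,v=max(0,int(t[0])-80),max(0,int(t[1])-80)
o=np.zeros((560,800,3),np.uint8)
a=crop(I[:,:,::-1],u,v,165,165,3,1.1);o[:a.shape[0],:a.shape[1]]=a
b=crop(S[:,:,::-1],250,185,98,70,3);o[:210,500:794]=b
b=crop(K[:,:,::-1],228,205,98,65,3);o[220:415,500:794]=b
cv2.imwrite("pics/w11c.png",o)
# tin centre again
G=np.array([.5594,.005]);g8=cv2.cvtColor(I,cv2.COLOR_RGB2GRAY).astype(np.float32);A=[];bb=[]
for an in range(0,360,15):
    d=np.array([np.cos(np.radians(an)),np.sin(np.radians(an))]);rs=np.arange(.070,.095,.0005)
    uv=np.array([proj(C,[*(G+d*r),.022]) for r in rs],np.float32)
    if uv[:,1].max()>215 or uv.min()<1: continue
    p=cv2.remap(g8,uv[:,:1].copy(),uv[:,1:].copy(),cv2.INTER_LINEAR).ravel();g=np.gradient(p);A.append([*d,1]);bb.append(rs[g.argmin()])
A=np.array(A);bb=np.array(bb);w=np.ones(len(bb))
for _ in range(20):
    x=np.linalg.lstsq(A*w[:,None],bb*w,rcond=None)[0];w=1/np.sqrt(1+((A@x-bb)/.001)**2)
print("tin",G+x[:2],x[2],len(bb))
E
```

```text
[ 0.5802711  -0.06416027  0.10534343] 33.15
([0.5855, -0.2233], [0.746, -0.2498], 189.2, (317, 333), 0.05)
([0.6403, -0.1689], [0.6401, -0.1694], 27.9, (357, 282), 0.2)
([0.4771, -0.1306], [0.4778, -0.1316], 28.3, (202, 281), 0.19)
([0.5597, -0.0477], [0.5595, -0.0476], 23.9, (257, 191), 0.94)
([0.388, -0.0107], [0.3891, -0.0101], 41.5, (81, 194), 0.77)
([0.6041, -0.019], [0.6039, -0.0189], 24.0, (295, 152), 0.94)
([0.5361, -0.0081], [0.5373, -0.0082], 47.4, (224, 157), 0.5)
([0.6011, 0.0318], [0.6012, 0.0319], 25.1, (280, 98), 0.91)
([0.535, 0.0438], [0.5366, 0.0432], 47.5, (207, 102), 0.52)
[242.45756985 138.08668859]
tin [0.55961733 0.00517279] 0.07938825943322603 19
```

View pics/w11c.png

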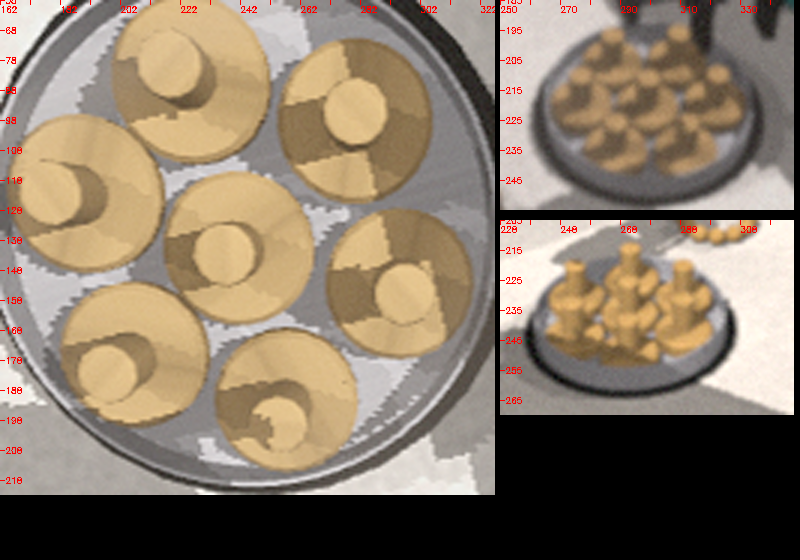

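```bash
python3 -c "
from station import *
s=sense();print(s['time_s'],s['wrist_force']);print(finish_job())"
```

```text
33.3 [ 0.03410233  0.18390416 -0.6766032 ]
the job is handed in; nothing more can be done
None
```

I packed all seven discs into the tin and handed the job in at 33.3 s, with the gripper open and well clear of everything. The hand-in gives no verdict.

- **Discs 4, 7 and 6:** I took the astray disc 4 to the middle, then put disc 7 and disc 6 into free outer places.
- **Disc 5:** I tilted it about 42° and let it fall flat on the shelf. I then took it by its knob and put it in the last place.
- **Discs 1–3:** These already lay in usable outer places, so I left them.

**Last checks:**
- **Packing:** The closing wrist, side and scene pictures show one in the middle and six round it. All lie flat with knob up and clear gaps, none overlapping.
- **Distances:** The tin centre came out the same from two opposite views to within 0.3 mm. The discs I could measure in the closing pictures are about 50–53 mm from it, against the 57 mm limit; the tin wall would stop any disc at 54 mm.
- **Bystanders:** In those pictures the bead ring measured within about 3 mm of its first reading. I did not measure the others again at the end, but nothing I did touched them as far as I could see.

**What disagreed or failed:**
- **Finger tips:** They sit about 29 mm above the reported TCP. My first closing therefore missed the knob, and I corrected for this from then on.
- **Disc 5's first grip:** It slipped off the rim before the disc left the stand. I gripped it again about 4 mm lower, lifted more slowly, and turned it half round before tilting because the arm could not tilt it the first way.
- **Placing errors:** The discs I placed landed within about 3 mm of their targets.

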